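# Make up two microscope inspection kits

### The job

Make up the two inspection kits from the stock on the bench. The blue tray gets the steel specimen (black resin) in its white-lined bay, the red objective in its black-lined bay and the jar with the orange cap in its bare bay; the yellow tray gets the copper specimen (green resin) in its white-lined bay and the blue objective in its black-lined bay. Everything ends upright, flat on the floor of its bay, with nothing knocked over on the way; the brass specimen (white resin) and the white objective are not needed: leave them standing where they are.

Things in the scene. Friction and masses are not known exactly. Their poses are not given: they have to be found in the camera images.
- steel_mount: Steel specimen: black resin, a short upright cylinder 30 mm in diameter and 24 mm high, with a 21 mm round polished steel (silver-grey) face on top, about 50 g. Origin at the centre of its underside, z up. Loose; stands upright on the bench at the start.
- copper_mount: Copper specimen: green resin, a short upright cylinder 30 mm in diameter and 24 mm high, with a 21 mm round polished copper face on top, about 50 g. Origin at the centre of its underside, z up. Loose; stands upright on the bench at the start.
- brass_mount: Brass specimen: white resin, a short upright cylinder 30 mm in diameter and 24 mm high, with a 21 mm round polished brass (yellow) face on top, about 50 g. Origin at the centre of its underside, z up. Loose; stands upright on the bench at the start. Not needed: stays. Unlisted among the stock: a dark flat ring (48 mm wide, 6 high) and a small wooden block (36 x 30 x 18).
- red_objective: Microscope objective with a red cone, about 120 g: bare-metal cylinder 28 mm in diameter up to 26 mm high, above it the red cone (27 mm wide, narrowing to 16 mm at 40 mm height), then a 12 mm metal nose up to 45 mm. Stands nose up. Origin at the centre of its underside, z up. Loose; stands upright on the bench at the start.
- blue_objective: Microscope objective with a blue cone, about 120 g: bare-metal cylinder 28 mm in diameter up to 26 mm high, above it the blue cone (27 mm wide, narrowing to 16 mm at 40 mm height), then a 12 mm metal nose up to 45 mm. Stands nose up. Origin at the centre of its underside, z up. Loose; stands upright on the bench at the start.
- white_objective: Microscope objective with a white cone, about 120 g: bare-metal cylinder 28 mm in diameter up to 26 mm high, above it the white cone (27 mm wide, narrowing to 16 mm at 40 mm height), then a 12 mm metal nose up to 45 mm. Stands nose up. Origin at the centre of its underside, z up. Loose; stands upright on the bench at the start. Not needed: stays where it is.
- paste_jar: Closed jar, about 80 g: grey body 41 mm in diameter up to 22 mm high, orange cap 44 mm in diameter from 22 to 36 mm. Origin at the centre of its underside, z up. Loose; stands upright on the bench at the start. All the stock stands in rows, neighbours at least 65 mm apart in world x or 80 mm in y, centre to centre.
- blue_tray: Blue kit tray, 204 x 72 mm, fixed. Origin: centre of its underside, z up. Three bays in a row along its x axis, each 64 (x) by 66 mm (y) inside: white-lined bay centred at x = -67 mm, black-lined at x = 0, bare (tray colour) at x = +67 mm, all at y = 0. Bay floors are 4 mm above the bench; rims and dividers, 3 mm thick, reach 10 mm above the bench. Trays lie one on each side of the stock.
- yellow_tray: Yellow kit tray, 204 x 72 mm, fixed. Origin: centre of its underside, z up. Three bays in a row along its x axis, each 64 (x) by 66 mm (y) inside: white-lined bay centred at x = -67 mm, black-lined at x = 0, bare (tray colour) at x = +67 mm, all at y = 0. Bay floors are 4 mm above the bench; rims and dividers, 3 mm thick, reach 10 mm above the bench. Trays lie one on each side of the stock.
Things that resemble listed ones, but are neither listed nor needed, are in the scene too. Several things have the shape of the paste_jar; the one meant has the colours described above.

How it is judged:
At the end, for the whole second after the job is handed in: Each of the five things in the bay that the goal names, within 20 mm of its centre along tray x and y, underside less than 8 mm above the bench (floor at 4), tilt under 0.12 rad, below 20 mm/s; brass specimen and white objective within 30 mm of their starts, tilt under 0.12 rad (x of steel_mount in the frame of blue_tray between -0.087 and -0.047 m and y of steel_mount in the frame of blue_tray between -0.02 and 0.02 m and z of each of steel_mount, red_objective, paste_jar in the frame of blue_tray below 0.008 m and angle between each of steel_mount, red_objective, paste_jar, copper_mount, blue_objective, brass_mount, white_objective's own z axis and vertical below 0.12 rad and linear speed of each of steel_mount, red_objective, paste_jar, copper_mount, blue_objective below 0.02 m/s and x of red_objective in the frame of blue_tray between -0.02 and 0.02 m and y of red_objective in the frame of blue_tray between -0.02 and 0.02 m and x of paste_jar in the frame of blue_tray between 0.047 and 0.087 m and y of paste_jar in the frame of blue_tray between -0.02 and 0.02 m and x of copper_mount in the frame of yellow_tray between -0.087 and -0.047 m and y of copper_mount in the frame of yellow_tray between -0.02 and 0.02 m and z of each of copper_mount, blue_objective in the frame of yellow_tray below 0.008 m and x of blue_objective in the frame of yellow_tray between -0.02 and 0.02 m and y of blue_objective in the frame of yellow_tray between -0.02 and 0.02 m and distance of each of brass_mount, white_objective from where it was at the start of the episode below 0.03 m); the robot touches nothing.
It fails at once if the brass specimen, which is not needed, is shifted by more than 30 mm (distance of brass_mount from where it was at the start of the episode above 0.03 m).
It fails at once if the white objective, which is not needed, is shifted by more than 30 mm (distance of white_objective from where it was at the start of the episode above 0.03 m).
It fails at once if a specimen, an objective or the jar is knocked over (tilted more than 0.8 rad) (angle between any of steel_mount, copper_mount, brass_mount, red_objective, blue_objective, white_objective, paste_jar's own z axis and vertical above 0.8 rad).
It also fails if it takes over 120 s, if anything falls off the work surface, if the arm or the gripper's body presses on something with over 40 N, if the wrist force passes 120 N, or if a joint passes its speed limit or range.

### The arm

A 6-joint arm with a two-finger parallel gripper is mounted at the origin on the work surface. World frame = base frame: x ahead of the robot, y to its left, z up, the work surface at z = 0. Lengths are in m, angles in rad, forces in N, time in s.
With the tool pointing down it reaches from about 0.375 to 0.9 m from the base axis. Payload 3.1 kg.
Tool frame: the origin (TCP) lies at the centre of the arm's flange, where the gripper is bolted on; the fingertips stand robot.tip_extent ahead of it and the grasp point (between the pads) lies 164 mm ahead of it (robot.tip_extent is the distance from the TCP to the fingertips, in m); z points along the fingers, y is the line along which they close (so a half turn about z gives the same grasp; the last joint's range is limited). The gripper opens to 87 mm and grips with 3 to 60 N. Pads are 19 mm wide; open, the fingers measure 117 mm over their backs; the gripper's body (75 mm by 190 mm) begins 51 mm behind the grasp point.
Start: joints at [-1.508, 0.527, 1.433, -0, 1.181, -0.178], TCP at [0.149, -0.607, 0.405] pointing down, gripper open.
Joint ranges: [-3.08, 3.08], [-0.75, 2.2], [0.22, 2.44], [-1.43, 4.57], [0, 2.65], [-2.85, 2.85]. Speed limits (rad/s): [2.79, 2.79, 3.14, 3.14, 3.14, 3.14].

### API

Orientations are given as a unit quaternion [x, y, z, w].
In Python, from rig import get_obs, camera, hand_in, cut_out, robot gives the robot as it stands.
- The arm moves only by the tool step_arm, never from a script. Its argument "rows" is a list of rows, each a list of 6 numbers: the shift along the world's x, y, z in m, then the turn, a rotation vector about the world's x, y, z in degrees. A call has 1 to 12 rows; each row shifts and turns the commanded pose from where the row before left it; what a row does not reach is not made up. A row lasts 1/8 s, in which the tool goes at most 62.5 mm and 10.7 degrees, less where a joint would pass 70% of its speed; a pose out of reach is approached as far as the arm can. A call is refused whole if a number of a shift passes 0.0625 or a number of a turn 10.7, either way. A call with a gripper value outside its range is refused whole. "jaw" is the finger opening in m, from 0 to 0.087, set as the call begins (left out, the last holds). The fingers move at their own pace and stop on an object; "squeeze" is the grip in N (left out, the last holds). Time passes only in rows, so rows that do not move let the fingers close. It gives the time, the measured TCP pose, the force, the opening and the grip force at its end, in the units of the state.
- get_obs(): the state, without advancing time (a new reading comes with each control period).
- camera(name): name is "scene" or "top" or "wrist"; returns a dict with "pixels" (480x640x3 uint8, blue, green, red), "depth" (480x640 float32, m along the optical axis (not along the pixel's ray), 0 where there is no reading), "fov_y" (degrees; the focal length in pixels is half the picture's height over the tangent of half this angle, whatever the lens; pixels are square), "cx", "cy" (the principal point, pixels), "extrinsics" (4x4, takes a point from camera to world coordinates); the wrist camera has in their place "mount" (4x4, takes a point from camera to tool coordinates, whose origin is the TCP and whose axes are the flange's). Camera axes: x right, y up, looking along -z (the intrinsics and any distortion apply to the point x, -y, -z); pixel columns grow to the right and rows downward; lengths in m; the calibration is good to about 2 mm. A picture is of the moment at which its call begins: read the wrist's pose just before it.
- hand_in(): hands the job in; it is judged then, once.
Trained networks look in the newest picture that a camera, given by its name, has taken for a name from the list of things; names that differ only in an ending like _2 or _b are one class to them, and where a whole thing is asked for, a point or a joint stands for the part that bears it (a point fixed in the world has none). Each returns a list of dicts, best first, with "confidence" (0 to 1); they miss things now and then, are a little off and sometimes report something else, mostly with a low value. They report only what shows in the picture. A call takes as long as a camera call. They do not tell look-alikes from the thing itself.
- cut_out(label, camera): "region" (480x640 bool, what is visible of it) and "extent" ([centre column, centre row, width, height] in pixels, round what is visible of it).
The state is a dict: "time": time; "q": joint angles; "joint_velocities": joint speeds; "joint_torque": joint torques, N m; "position": TCP position; "tool_rot": TCP orientation; "ft_force": force on the tool from outside, world axes, zero at the start; "moment": the same for the moment, N m; "grip_width": finger opening in m; "grip_force": force on a finger pad.
Only numpy, scipy, OpenCV 4.12 (cv2) and the standard library are available. Lean on these libraries where they do the work, as an engineer would, in place of code of your own. Each camera call takes 0.05 s, during which the arm holds its last target. There are 200 camera calls.

## Working session

There is one attempt and no reset: what is moved stays moved. The work goes in short steps, Python scripts to look and compute and a tool call to move; the robot and the scene stay as the last step left them, time stands still between calls to the robot, and variables do not carry over. Pictures are saved under pics/ and viewed, at most 14 in all, crops included, and the job is handed in when it is done.

Besides the shell and the picture viewer there is one more tool, called after "Request:" as name(argument=value, ...), one argument or row to a line, values as JSON. step_arm: Moves the arm, as the interface text tells. Its arguments: {"type":"object","properties":{"rows":{"type":"array"},"jaw":{"type":"number"},"squeeze":{"type":"number"}},"required":["rows"]}

```bash
mkdir -p pics; ls; cat > h.py <<'E'
import numpy as np, cv2
from rig import get_obs, camera, hand_in, cut_out, robot
from scipy.spatial.transform import Rotation as R
def cam(name):
    o=get_obs(); c=camera(name)
    if 'mount' in c:
        T=np.eye(4); T[:3,:3]=R.from_quat(o['tool_rot']).as_matrix(); T[:3,3]=o['position']
        c['E']=T@np.array(c['mount'])
    else: c['E']=np.array(c['extrinsics'])
    c['f']=240/np.tan(np.radians(c['fov_y'])/2)
    return c
def cloud(c):
    v,u=np.mgrid[:480,:640]; d=c['depth']
    P=np.stack([(u-c['cx'])/c['f']*d,-(v-c['cy'])/c['f']*d,-d,np.ones_like(d)],-1)
    return (P@c['E'].T)[...,:3]
E
python3 - <<'E'
from h import *
print(robot, getattr(robot,'tip_extent',None)); o=get_obs(); print(o['time'],o['position'],o['tool_rot'])
for n in ['scene','top']:
    c=cam(n); cv2.imwrite(f'pics/{n}0.png',c['pixels']); print(n,c['f'],c['E'].round(3).tolist(),{k:v for k,v in c.items() if k not in('pixels','depth','E','extrinsics')})
    P=cloud(c)
    for l in ['steel_mount','copper_mount','brass_mount','red_objective','blue_objective','white_objective','paste_jar','blue_tray','yellow_tray']:
        for r in cut_out(l,n)[:3]:
            m=r['region']&(c['depth']>0); p=P[m]
            print(l,round(r['confidence'],2),np.round(r['extent']).tolist(),np.median(p,0).round(4) if len(p) else None, np.percentile(p[:,2],98).round(4) if len(p) else None)
E
```

```text
pics
<Robot object at 0x7fecf895fe00> 0.1822
0.0 [ 0.14906891 -0.60660955  0.40378121] [ 9.92756522e-01  1.20138876e-01  4.46284629e-05 -1.06625532e-03]
scene 584.1459309466503 [[0.12, -0.545, 0.83, 1.234], [0.993, 0.071, -0.097, -0.111], [-0.006, 0.835, 0.55, 0.549], [0.0, 0.0, 0.0, 1.0]] {'fov_y': 44.671230772779396, 'cx': 315.97069402305385, 'cy': 252.08957349006135, 'f': np.float64(584.1459309466503)}
steel_mount 0.73 [325.0, 290.0, 17.0, 23.0] [ 0.5378 -0.0201  0.0198] 0.025
steel_mount 0.5 [522.0, 268.0, 110.0, 83.0] [0.5029 0.3109 0.0034] 0.0098
copper_mount 0.56 [412.0, 283.0, 20.0, 19.0] [0.5416 0.1169 0.019 ] 0.0246
brass_mount 0.93 [256.0, 341.0, 24.0, 26.0] [ 0.6334 -0.1225  0.0203] 0.025
red_objective 0.81 [242.0, 300.0, 27.0, 36.0] [ 0.5568 -0.1427  0.0232] 0.0445
blue_objective 0.93 [395.0, 250.0, 19.0, 21.0] [0.4589 0.112  0.0234] 0.0437
white_objective 0.57 [445.0, 322.0, 22.0, 36.0] [0.6405 0.1329 0.0238] 0.0446
white_objective 0.26 [127.0, 297.0, 65.0, 89.0] [ 0.504  -0.3087  0.0038] 0.0102
paste_jar 0.73 [202.0, 245.0, 23.0, 31.0] [ 0.3994 -0.2013  0.03  ] 0.
[... 768 characters left out ...]
08 0.0242] 0.0279
copper_mount 0.21 [157.0, 244.0, 54.0, 118.0] [0.4903 0.3122 0.005 ] 0.0122
red_objective 0.72 [404.0, 212.0, 17.0, 17.0] [ 0.5466 -0.137   0.0348] 0.0477
blue_objective 0.61 [262.0, 264.0, 15.0, 17.0] [0.4505 0.1145 0.0358] 0.0466
white_objective 0.6 [254.0, 164.0, 22.0, 18.0] [0.629  0.1365 0.0347] 0.0475
paste_jar 0.95 [448.0, 253.0, 33.0, 25.0] [ 0.4687 -0.2125  0.0363] 0.0397
paste_jar 0.63 [400.0, 274.0, 24.0, 27.0] [ 0.4292 -0.1255  0.0362] 0.0397
paste_jar 0.62 [387.0, 322.0, 27.0, 22.0] [ 0.3524 -0.1024  0.0362] 0.0397
blue_tray 0.6 [496.0, 245.0, 42.0, 112.0] [ 0.4888 -0.3062  0.0051] 0.012
yellow_tray 0.81 [158.0, 242.0, 55.0, 118.0] [0.4905 0.3121 0.005 ] 0.0122
```

View pics/top0.png

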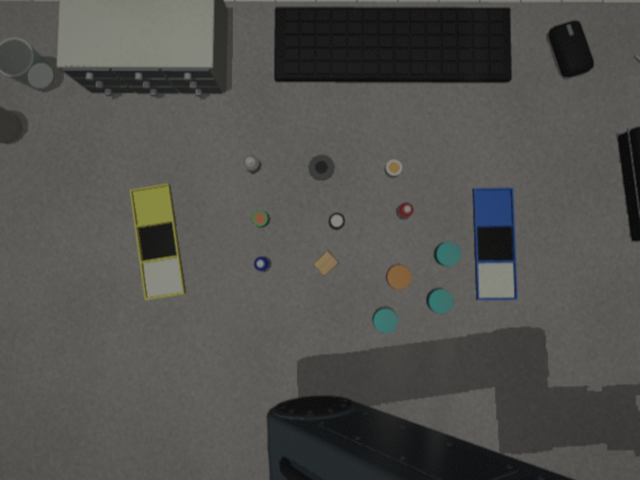

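View pics/scene0.png

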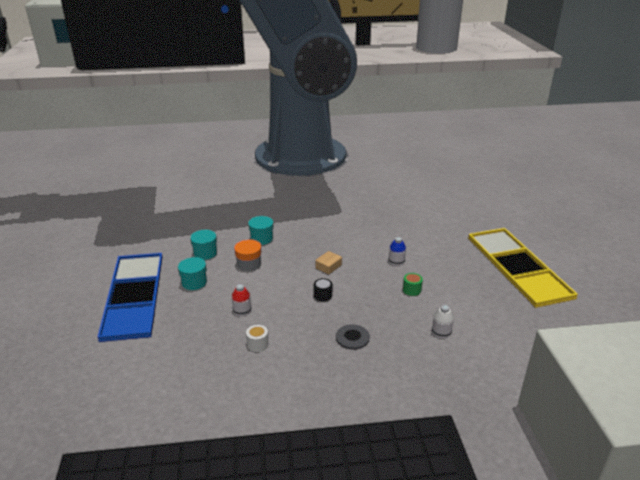

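The top view shows the orange jar at (400,276) hemmed in by teal jars at (448,254), (440,301) and (385,320). Red is at (405,210), steel (336,221), copper (260,218), blue (262,264), white (252,163) and brass (393,168). The blue tray is on the right, the yellow one on the left, tilted, with both white bays towards the robot. Next I get precise centres from both cameras.

```bash
cat > m.py <<'E'
from h import *
A={'steel':(.529,-.018,.024),'copper':(.532,.121,.024),'brass':(.63,-.13,.024),'red':(.547,-.137,.045),'blue':(.45,.114,.045),'white':(.63,.136,.045),'jar':(.43,-.126,.036),'tealA':(.469,-.212,.036),'tealB':(.385,-.2,.036),'tealC':(.352,-.102,.036),'block':(.455,-.005,.018),'ring':(.63,-.01,.006)}
def measure(c,P=None):
    P=cloud(c) if P is None else P
    out={}
    for k,(x,y,h) in A.items():
        near=(np.hypot(P[...,0]-x,P[...,1]-y)<.036)&(c['depth']>0)
        lo=h-.004 if h!=.045 else .020
        p=P[near&(P[...,2]>max(lo,.003))&(P[...,2]<h+.012)]
        if len(p)<15: continue
        (cx,cy),r=cv2.minEnclosingCircle(p[:,:2].astype(np.float32))
        t=p[p[:,2]>p[:,2].max()-.006]
        out[k]=(cx,cy,r,np.median(p[:,2]),*t[:,:2].mean(0),t[:,2].max())
    return out
def trays(c,P=None):
    P=cloud(c) if P is None else P
    hsv=cv2.cvtColor(c['pixels'],cv2.COLOR_BGR2HSV)
    for k,y in (('blue_tray',-.31),('yellow_tray',.31)):
        near=(abs(P[...,1]-y)<.06)&(abs(P[...,0]-.49)<.16)&(c['depth']>0)
        p=P[near&(P[...,2]>.0025)&(P[...,2]<.02)]
        (a,b),s,ang=cv2.minAreaRect((p[:,:2]*1000).astype(np.float32))
        w=near&(hsv[...,1]<70)&(hsv[...,2]>110)&(P[...,2]>.002);kk=near&(hsv[...,2]<40)&(P[...,2]>.002)
        print(k,np.round([a,b,*s,ang],1),'white',len(P[w]),np.median(P[w],0).round(4),'black',np.median(P[kk],0).round(4))
E
python3 - <<'E'
from m import *
for n in ['scene','top']:
    c=cam(n);P=cloud(c);print(n)
    for k,v in measure(c,P).items(): print(k,np.round(v,4))
    trays(c,P)
    g=P[(abs(P[...,0]-.55)<.2)&(abs(P[...,1])<.3)&(P[...,2]<.0035)];print('bench z',np.median(g[:,2]))
E
```

```text
scene
steel [ 0.5281 -0.0185  0.0173  0.023   0.5304 -0.0195  0.0261]
copper [0.5322 0.1204 0.0165 0.0229 0.5333 0.119  0.0259]
brass [ 0.6257 -0.1235  0.0163  0.0232  0.6272 -0.1222  0.0261]
red [ 0.5507 -0.1421  0.0142  0.0326  0.5494 -0.1426  0.0458]
blue [0.4526 0.1141 0.0141 0.0317 0.4518 0.1142 0.0454]
white [0.6338 0.1355 0.0136 0.0325 0.6335 0.1359 0.0456]
jar [ 0.4287 -0.1295  0.0228  0.0349  0.4303 -0.1294  0.0373]
tealA [ 0.47   -0.2174  0.023   0.035   0.4718 -0.2166  0.0381]
tealB [ 0.3863 -0.2026  0.0237  0.0349  0.3887 -0.2025  0.0373]
tealC [ 0.3527 -0.1053  0.0241  0.0348  0.354  -0.1055  0.0374]
block [0.4532 0.001  0.0228 0.0167 0.4542 0.     0.0199]
ring [0.6298 0.0073 0.0247 0.0051 0.6305 0.0063 0.0078]
blue_tray [ 490.  -319.7  208.9   96.5    1. ] white 743 [ 0.4197 -0.3107  0.0036] black [ 0.4862 -0.3092  0.0035]
yellow_tray [489.7 309.2 209.9  76.1   9.7] white 505 [0.4198 0.3003 0.0032] black [0.4862 0.3119 0.0032]
bench z -0.000880755663335675
top
steel [ 0.5292 -0.0163  0.0147  0.0245  0.5287 -0.0168  0.0291]
copper [0.5325 0.122  0.0147 0.0244 0.5321 0.12
[... 176 characters left out ...]
8 0.1166 0.0478]
white [0.6324 0.1384 0.0138 0.0371 0.6321 0.1388 0.0493]
jar [ 0.4285 -0.1273  0.0222  0.0365  0.4289 -0.1267  0.0419]
tealA [ 0.4702 -0.2143  0.0219  0.0364  0.4699 -0.2141  0.0406]
tealB [ 0.387  -0.1998  0.022   0.0363  0.3865 -0.1997  0.0414]
tealC [ 0.3521 -0.1026  0.0222  0.0361  0.3523 -0.1025  0.0405]
block [0.4533 0.0032 0.0218 0.0182 0.4521 0.0026 0.0231]
ring [ 0.6299 -0.0098  0.0359  0.0064  0.6292  0.0081  0.0116]
blue_tray [ 490.3 -310.   319.2  119.6    0. ] white 1167 [ 0.4233 -0.3074  0.0049] black [ 0.4905 -0.307   0.005 ]
yellow_tray [489.7 310.1 119.5 319.   89.9] white 1125 [0.4229 0.3006 0.0047] black [0.4904 0.3123 0.0047]
bench z 0.0004616054576979667
```

The two cameras agree within 3 mm: the jar is at (.429,-.128) and its top at 36 mm. I'm moving over the jar and lining the jaws up with world y.

Request:
step_arm(
  rows=[
    [0.0233,0.0399,0,0,0,-1.15],
    [0.0233,0.0399,0,0,0,-1.15],
    [0.0233,0.0399,0,0,0,-1.15],
    [0.0233,0.0399,0,0,0,-1.15],
    [0.0233,0.0399,0,0,0,-1.15],
    [0.0233,0.0399,0,0,0,-1.15],
    [0.0233,0.0399,0,0,0,-1.15],
    [0.0233,0.0399,0,0,0,-1.15],
    [0.0233,0.0399,0,0,0,-1.15],
    [0.0233,0.0399,0,0,0,-1.15],
    [0.0233,0.0399,0,0,0,-1.15],
    [0.0233,0.0399,0,0,0,-1.15],
  ],
  jaw=0.066,
  squeeze=15,
)

```text
time: 2.6
position: [0.4294, -0.1268, 0.4051]
tool_rot: [1.0, -0.0, 0.0, 0.0]
ft_force: [0.2, 0.4, 0.4]
grip_width: 0.0661
grip_force: 0.0
```

```bash
python3 - <<'E'
from m import *
c=cam('wrist'); o=get_obs(); print(o['position'],o['tool_rot'],o['q'],np.round(c['mount'],3).tolist(),c['f'])
cv2.imwrite('pics/w1.png',c['pixels'])
P=cloud(c)
for k,v in measure(c,P).items(): print(k,np.round(v,4))
E
```

```text
[ 0.43065015 -0.12317813  0.40510281] [ 9.99997682e-01  6.29854347e-04  1.33183497e-03 -1.57012407e-03] [-0.5301636   0.28937651  1.85873458  0.00484339  0.99277941  1.03672818] [[-0.0, 0.957, 0.29, 0.08], [1.0, 0.0, 0.0, 0.0], [-0.0, 0.29, -0.957, 0.02], [0.0, 0.0, 0.0, 1.0]] 355.47767198832173
steel [ 0.5269 -0.0173  0.0151  0.0238  0.5271 -0.0177  0.0265]
copper [0.5303 0.1216 0.0157 0.0236 0.5307 0.1206 0.0266]
brass [ 0.6226 -0.1209  0.0147  0.0236  0.6175 -0.1206  0.0262]
red [ 0.5464 -0.1409  0.014   0.0367  0.5463 -0.1408  0.047 ]
blue [0.4493 0.1161 0.0139 0.0347 0.4489 0.1158 0.0468]
white [0.6226 0.1362 0.0105 0.0278 0.6197 0.1367 0.0357]
jar [ 0.4267 -0.1275  0.0219  0.0357  0.4272 -0.1275  0.0383]
tealA [ 0.4678 -0.2148  0.022   0.0357  0.4682 -0.2145  0.0386]
tealB [ 0.3851 -0.2005  0.0221  0.0358  0.3855 -0.2001  0.038 ]
tealC [ 0.3502 -0.1031  0.0223  0.0357  0.3512 -0.1032  0.0379]
block [0.4505 0.0025 0.0226 0.0176 0.4511 0.0015 0.0201]
ring [0.6229 0.0064 0.0205 0.0056 0.6187 0.0065 0.0084]
```

View pics/w1.png

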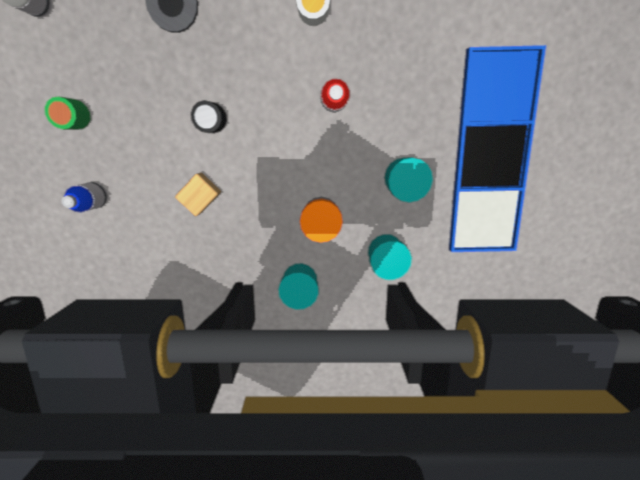

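The wrist view shows the orange jar centred between the fingers at (321,220), teal jars at (409,180), (390,257) and (299,286), and the blue tray at right. All centres agree to about 2 mm. I'm descending on the jar.

Request:
step_arm(
  rows=[
    [-0.001,-0.001,-0.045,0,0,0],
    [0,0,-0.045,0,0,0],
    [0,0,-0.045,0,0,0],
    [0,0,-0.04,0,0,0],
    [0,0,-0.02,0,0,0],
    [0,0,-0.012,0,0,0],
    [0,0,-0.005,0,0,0],
    [0,0,0,0,0,0],
  ],
)

```text
time: 3.65
position: [0.4279, -0.1293, 0.1931]
tool_rot: [1.0, -0.0, 0.0, 0.0]
ft_force: [1.0, -0.1, -0.1]
grip_width: 0.066
grip_force: 0.0
```

Request:
step_arm(
  rows=[
    [0,0,0,0,0,0],
    [0,0,0,0,0,0],
    [0,0,0,0,0,0],
    [0,0,0,0,0,0],
    [0,0,0,0,0,0],
    [0,0,0,0,0,0],
  ],
  jaw=0.03,
  squeeze=15,
)

```text
time: 4.4
position: [0.4277, -0.1291, 0.1931]
tool_rot: [1.0, -0.0, 0.0, 0.0]
ft_force: [-0.7, 0.8, 5.6]
grip_width: 0.0434
grip_force: 15.0
```

Request:
step_arm(
  rows=[
    [0,0,0.01,0,0,0],
    [0,0,0.03,0,0,0],
    [0,0,0.05,0,0,0],
    [0,0,0.05,0,0,0],
    [0,0,0.03,0,0,0],
    [0,0,0,0,0,0],
  ],
)

```text
time: 5.15
position: [0.428, -0.1292, 0.3652]
tool_rot: [1.0, 0.0, 0.003, 0.002]
ft_force: [0.6, 0.2, -0.7]
grip_width: 0.0434
grip_force: 15.0
```

```bash
cat >> m.py <<'E'
def bays(c,ys,P=None):
    # tray bays from lining colour, hull-fit of the largest blob
    P=cloud(c) if P is None else P
    hsv=cv2.cvtColor(c['pixels'],cv2.COLOR_BGR2HSV)
    for y in ys:
        near=(abs(P[...,1]-y)<.055)&(abs(P[...,0]-.489)<.12)&(P[...,2]>.002)&(P[...,2]<.013)&(c['depth']>0)
        for n,m in (('white',(hsv[...,1]<70)&(hsv[...,2]>110)),('black',hsv[...,2]<45),('bare',(hsv[...,1]>110)&(hsv[...,2]>60))):
            m=cv2.morphologyEx((near&m).astype(np.uint8),cv2.MORPH_OPEN,np.ones((5,5)))
            k,l,s,_=cv2.connectedComponentsWithStats(m)
            if k<2: continue
            p=P[l==1+s[1:,4].argmax()]
            (a,b),sz,an=cv2.minAreaRect((p[:,:2]*1000).astype(np.float32))
            print(y,n,len(p),np.round([a,b,*sz,an],1),'z',np.median(p[:,2]).round(4))
E
python3 - <<'E'
from m import *
print(get_obs()['position'])
c=cam('wrist'); bays(c,[-.308]); 
c=cam('top'); bays(c,[-.308,.31])
c=cam('scene'); bays(c,[-.308,.31])
E
```

```text
[ 0.42796701 -0.12924863  0.36516855]
-0.308 white 3840 [ 421.7 -309.    64.1   64.     1.3] z 0.0041
-0.308 black 4032 [ 488.6 -307.2   59.7   60.8    1.5] z 0.004
-0.308 bare 9426 [ 489.1 -306.3  203.3   74.1    1.2] z 0.0043
-0.308 black 256 [ 506.9 -313.3   24.9   45.3    3.3] z 0.0047
-0.308 bare 1109 [ 556.3 -304.2   70.1   72.1    0.6] z 0.0049
0.31 white 320 [427.5 294.3  59.9  29.5  36.6] z 0.0047
0.31 black 769 [490.3 312.1  56.1  59.7  12. ] z 0.0047
0.31 bare 269 [569.5 319.   43.6  30.6  14.2] z 0.0046
-0.308 white 204 [ 430.3 -300.    36.    38.    10.6] z 0.0035
-0.308 black 488 [ 485.9 -310.4   50.9   53.     1.7] z 0.0036
-0.308 bare 571 [ 573.1 -305.7   42.2   71.4    1.4] z 0.0048
0.31 white 25 [423.3 307.3   6.9  16.6  67.7] z 0.0034
0.31 bare 126 [574.7 292.8  44.   15.   10.6] z 0.0067
```

Request:
step_arm(
  rows=[
    [0.0256,-0.0354,-0.012,0,0,0],
    [0.0256,-0.0354,-0.012,0,0,0],
    [0.0256,-0.0354,-0.012,0,0,0],
    [0.0256,-0.0354,-0.012,0,0,0],
    [0.0256,-0.0354,-0.012,0,0,0],
    [0,0,-0.04,0,0,0],
    [0,0,-0.03,0,0,0],
    [0,0,-0.02,0,0,0],
    [0,0,-0.01,0,0,0],
    [0,0,-0.006,0,0,0],
    [0,0,-0.001,0,0,0],
    [0,0,0,0,0,0],
  ],
)

```text
time: 6.8
position: [0.5557, -0.306, 0.1971]
tool_rot: [1.0, 0.0, 0.0, 0.0]
ft_force: [-2.2, 1.4, 4.4]
grip_width: 0.0433
grip_force: 15.0
```

Request:
step_arm(
  rows=[
    [0,0,0,0,0,0],
    [0,0,0,0,0,0],
    [0,0,0,0,0,0],
    [0,0,0,0,0,0],
  ],
  jaw=0.066,
)

```text
time: 7.3
position: [0.5557, -0.3062, 0.1956]
tool_rot: [1.0, -0.0, 0.0, 0.0]
ft_force: [-0.3, 0.3, -0.1]
grip_width: 0.0649
grip_force: 0.0
```

Request:
step_arm(
  rows=[
    [0,0,0.04,0,0,0],
    [0,0,0.06,0,0,0],
    [-0.002,0.0415,0,0,0,0],
    [-0.002,0.0415,0,0,0,0],
    [-0.002,0.0415,0,0,0,0],
    [-0.002,0.0415,0,0,0,0],
    [0,0,0,0,0,0],
    [0,0,-0.045,0,0,0],
    [0,0,-0.035,0,0,0],
    [0,0,-0.02,0,0,0],
    [0,0,-0.006,0,0,0],
    [0,0,0,0,0,0],
  ],
  jaw=0.062,
)

```text
time: 8.8
position: [0.5479, -0.1408, 0.1897]
tool_rot: [1.0, -0.0, 0.0, 0.0]
ft_force: [-0.3, -0.5, -0.4]
grip_width: 0.0619
grip_force: 0.0
```

Request:
step_arm(
  rows=[
    [0,0,0,0,0,0],
    [0,0,0,0,0,0],
    [0,0,0,0,0,0],
    [0,0,0,0,0,0],
    [0,0,0,0,0,0],
    [0,0,0,0,0,0],
  ],
  jaw=0.015,
)

```text
time: 9.55
position: [0.5478, -0.1402, 0.19]
tool_rot: [1.0, 0.0, 0.0, 0.0]
ft_force: [-0.7, -0.5, 3.3]
grip_width: 0.0276
grip_force: 15.0
```

Request:
step_arm(
  rows=[
    [0,0,0.02,0,0,0],
    [0,0,0.04,0,0,0],
    [0,0,0.05,0,0,0],
    [-0.0148,-0.0418,0,0,0,0],
    [-0.0148,-0.0418,0,0,0,0],
    [-0.0148,-0.0418,0,0,0,0],
    [-0.0148,-0.0418,0,0,0,0],
    [0,0,-0.045,0,0,0],
    [0,0,-0.03,0,0,0],
    [0,0,-0.02,0,0,0],
    [0,0,-0.01,0,0,0],
    [0,0,0,0,0,0],
  ],
)

```text
time: 11.05
position: [0.4885, -0.3072, 0.1944]
tool_rot: [1.0, 0.0, -0.0, -0.0]
ft_force: [0.4, -0.4, -0.7]
grip_width: 0.0272
grip_force: 15.0
```

Request:
step_arm(
  rows=[
    [0,0,0,0,0,0],
    [0,0,0,0,0,0],
    [0,0,0,0,0,0],
    [0,0,0,0,0,0],
  ],
  jaw=0.062,
)

```text
time: 11.55
position: [0.4885, -0.3074, 0.195]
tool_rot: [1.0, -0.0, 0.0, 0.0]
ft_force: [0.1, 0.6, -0.1]
grip_width: 0.0581
grip_force: 0.0
```

Request:
step_arm(
  rows=[
    [0,0,0.045,0,0,0],
    [0,0,0.06,0,0,0],
    [0.0066,0.0483,0,0,0,0],
    [0.0066,0.0483,0,0,0,0],
    [0.0066,0.0483,0,0,0,0],
    [0.0066,0.0483,0,0,0,0],
    [0.0066,0.0483,0,0,0,0],
    [0.0066,0.0483,0,0,0,0],
    [0,0,-0.05,0,0,0],
    [0,0,-0.04,0,0,0],
    [0,0,-0.02,0,0,0],
    [0,0,0,0,0,0],
  ],
)

```text
time: 13.05
position: [0.5275, -0.0174, 0.1884]
tool_rot: [1.0, 0.0, -0.002, -0.0]
ft_force: [0.5, 0.4, -0.2]
grip_width: 0.0616
grip_force: 0.0
```

Request:
step_arm(
  rows=[
    [0,0,0,0,0,0],
    [0,0,0,0,0,0],
    [0,0,0,0,0,0],
    [0,0,0,0,0,0],
    [0,0,0,0,0,0],
    [0,0,0,0,0,0],
  ],
  jaw=0.015,
)

```text
time: 13.8
position: [0.5282, -0.0176, 0.1903]
tool_rot: [1.0, -0.0, 0.0, 0.0]
ft_force: [-1.3, -0.2, 5.4]
grip_width: 0.0299
grip_force: 15.0
```

Request:
step_arm(
  rows=[
    [0,0,0.02,0,0,0],
    [0,0,0.04,0,0,0],
    [0,0,0.05,0,0,0],
    [-0.0212,-0.0582,0,0,0,0],
    [-0.0212,-0.0582,0,0,0,0],
    [-0.0212,-0.0582,0,0,0,0],
    [-0.0212,-0.0582,0,0,0,0],
    [-0.0212,-0.0582,0,0,0,0],
    [0,0,-0.045,0,0,0],
    [0,0,-0.035,0,0,0],
    [0,0,-0.015,0,0,0],
    [0,0,-0.01,0,0,0],
  ],
)

```text
time: 15.3
position: [0.4222, -0.3084, 0.1941]
tool_rot: [1.0, 0.0, -0.0, -0.0]
ft_force: [-0.4, 0.2, 12.5]
grip_width: 0.0295
grip_force: 15.0
```

Request:
step_arm(
  rows=[
    [0,0,0,0,0,0],
    [0,0,0,0,0,0],
  ],
)

```text
time: 15.55
position: [0.4225, -0.3086, 0.1955]
tool_rot: [1.0, 0.0, 0.001, 0.001]
ft_force: [0.3, 0.4, 0.1]
grip_width: 0.0295
grip_force: 15.0
```

Request:
step_arm(
  rows=[
    [0,0,0,0,0,0],
    [0,0,0,0,0,0],
    [0,0,0,0,0,0],
    [0,0,0,0,0,0],
    [0,0,0.045,0,0,0],
    [0,0,0.06,0,0,0],
    [0,0,0.05,0,0,0],
    [0,0,0,0,0,0],
  ],
  jaw=0.062,
)

```text
time: 16.55
position: [0.4229, -0.3093, 0.3538]
tool_rot: [1.0, 0.0, 0.003, 0.004]
ft_force: [0.5, -0.1, -0.2]
grip_width: 0.0616
grip_force: 0.0
```

```bash
python3 - <<'E'
from m import *
print(get_obs()['position'])
A.clear(); A.update(steel=(.422,-.309,.028),red=(.489,-.307,.045),jar=(.556,-.305,.04))
c=cam('wrist'); cv2.imwrite('pics/w2.png',c['pixels'])
for k,v in measure(c).items(): print(k,np.round(v,4))
E
```

```text
[ 0.42292964 -0.30933691  0.35380023]
steel [ 0.4216 -0.3084  0.0151  0.0279  0.4221 -0.3085  0.0302]
red [ 0.4872 -0.3071  0.0139  0.041   0.4871 -0.3072  0.0504]
jar [ 0.5541 -0.3057  0.0221  0.0396  0.5543 -0.3059  0.0423]
```

View pics/w2.png

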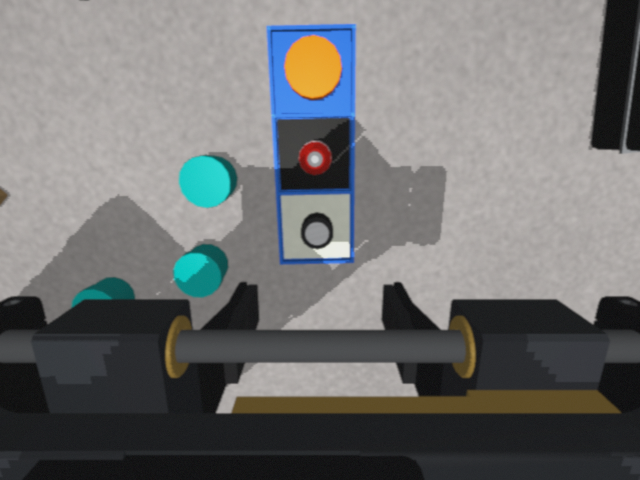

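The wrist view shows jar (313,67), red objective (316,158) and steel (317,231) upright and centred in their blue-tray bays, at the right heights. Copper is next.

Request:
step_arm(
  rows=[
    [0.012,0.0478,0,0,0,0],
    [0.012,0.0478,0,0,0,0],
    [0.012,0.0478,0,0,0,0],
    [0.012,0.0478,0,0,0,0],
    [0.012,0.0478,0,0,0,0],
    [0.012,0.0478,0,0,0,0],
    [0.012,0.0478,0,0,0,0],
    [0.012,0.0478,0,0,0,0],
    [0.012,0.0478,0,0,0,0],
    [0,0,0,0,0,0],
    [0,0,0,0,0,0],
  ],
)

```text
time: 17.98
position: [0.5294, 0.1215, 0.3482]
tool_rot: [1.0, 0.0, -0.002, 0.0]
ft_force: [0.6, -0.3, -0.2]
grip_width: 0.0621
grip_force: 0.0
```

```bash
python3 - <<'E'
from m import *
print(get_obs()['position'])
c=cam('wrist'); bays(c,[.31])
for k,v in measure(c).items(): print(k,np.round(v,4))
E
```

```text
[0.52936508 0.1215184  0.3481792 ]
0.31 black 3413 [488.9 312.4  59.4  59.9   9.8] z 0.0041
0.31 bare 7192 [523.9 317.2 134.1  73.8   9.6] z 0.0041
copper [0.5309 0.1218 0.0151 0.0238 0.5313 0.1218 0.0262]
brass [ 0.6248 -0.1198  0.0157  0.0237  0.6244 -0.1192  0.0262]
blue [0.4494 0.1171 0.014  0.0353 0.4495 0.117  0.0466]
white [0.6307 0.1384 0.0141 0.0369 0.631  0.1382 0.0469]
block [0.451  0.0035 0.0221 0.0177 0.4521 0.0062 0.0199]
ring [0.6278 0.0112 0.0241 0.0058 0.6286 0.0077 0.0082]
```

Request:
step_arm(
  rows=[
    [0.001,0,-0.05,0,0,0],
    [0,0,-0.05,0,0,0],
    [0,0,-0.035,0,0,0],
    [0,0,-0.015,0,0,0],
    [0,0,-0.009,0,0,0],
    [0,0,0,0,0,0],
  ],
)

```text
time: 18.77
position: [0.5314, 0.1213, 0.1911]
tool_rot: [1.0, -0.0, 0.0, 0.0]
ft_force: [0.1, 0.4, 0.6]
grip_width: 0.0622
grip_force: 0.0
```

Request:
step_arm(
  rows=[
    [0,0,0,0,0,0],
    [0,0,0,0,0,0],
    [0,0,0,0,0,0],
    [0,0,0,0,0,0],
    [0,0,0,0,0,0],
    [0,0,0,0,0,0],
  ],
  jaw=0.015,
)

```text
time: 19.52
position: [0.5311, 0.1217, 0.191]
tool_rot: [1.0, 0.0, 0.0, -0.0]
ft_force: [-0.7, 0.6, 2.6]
grip_width: 0.0297
grip_force: 15.0
```

Request:
step_arm(
  rows=[
    [0,0,0.02,0,0,0],
    [0,0,0.04,0,0,0],
    [0,0,0.05,0,0,0],
    [-0.027,0.0448,0,0,0,0],
    [-0.027,0.0448,0,0,0,0],
    [-0.027,0.0448,0,0,0,0],
    [-0.027,0.0448,0,0,0,0],
    [0,0,-0.045,0,0,0],
    [0,0,-0.035,0,0,0],
    [0,0,-0.015,0,0,0],
    [0,0,-0.01,0,0,0],
    [0,0,0,0,0,0],
  ],
)

```text
time: 21.02
position: [0.4235, 0.3008, 0.1958]
tool_rot: [1.0, -0.0, 0.0, -0.0]
ft_force: [-0.3, -0.5, -1.2]
grip_width: 0.0294
grip_force: 15.0
```

Request:
step_arm(
  rows=[
    [0,0,0,0,0,0],
    [0,0,0,0,0,0],
    [0,0,0,0,0,0],
    [0,0,0,0,0,0],
  ],
  jaw=0.062,
)

```text
time: 21.52
position: [0.4231, 0.3009, 0.196]
tool_rot: [1.0, -0.0, 0.0, -0.0]
ft_force: [0.3, -0.7, -0.3]
grip_width: 0.0589
grip_force: 0.0
```

Request:
step_arm(
  rows=[
    [0,0,0.045,0,0,0],
    [0,0,0.06,0,0,0],
    [0.0068,-0.0461,0,0,0,0],
    [0.0068,-0.0461,0,0,0,0],
    [0.0068,-0.0461,0,0,0,0],
    [0.0068,-0.0461,0,0,0,0],
    [0,0,0,0,0,0],
    [0,0,-0.045,0,0,0],
    [0,0,-0.035,0,0,0],
    [0,0,-0.02,0,0,0],
    [0,0,-0.01,0,0,0],
    [0,0,0,0,0,0],
  ],
)

```text
time: 23.02
position: [0.4501, 0.1171, 0.1904]
tool_rot: [1.0, 0.0, -0.0, -0.0]
ft_force: [-0.3, 0.1, -0.2]
grip_width: 0.0621
grip_force: 0.0
```

Request:
step_arm(
  rows=[
    [0,0,0,0,0,0],
    [0,0,0,0,0,0],
    [0,0,0,0,0,0],
    [0,0,0,0,0,0],
    [0,0,0,0,0,0],
    [0,0,0,0,0,0],
  ],
  jaw=0.015,
)

```text
time: 23.78
position: [0.4504, 0.1165, 0.191]
tool_rot: [1.0, -0.0, 0.0, -0.0]
ft_force: [-0.5, 0.3, 3.4]
grip_width: 0.0277
grip_force: 15.0
```

To the black bay at (.489,.312): dx .0388, dy .1955.

Request:
step_arm(
  rows=[
    [0,0,0.02,0,0,0],
    [0,0,0.04,0,0,0],
    [0,0,0.05,0,0,0],
    [0.0097,0.0489,0,0,0,0],
    [0.0097,0.0489,0,0,0,0],
    [0.0097,0.0489,0,0,0,0],
    [0.0097,0.0489,0,0,0,0],
    [0,0,-0.045,0,0,0],
    [0,0,-0.035,0,0,0],
    [0,0,-0.015,0,0,0],
    [0,0,-0.01,0,0,0],
    [0,0,0,0,0,0],
  ],
)

```text
time: 25.28
position: [0.4895, 0.312, 0.196]
tool_rot: [1.0, -0.0, 0.0, -0.0]
ft_force: [0.1, -0.5, -0.9]
grip_width: 0.0275
grip_force: 15.0
```

Request:
step_arm(
  rows=[
    [0,0,0,0,0,0],
    [0,0,0,0,0,0],
    [0,0,0,0,0,0],
    [0,0,0,0,0,0],
    [0,0,0.045,0,0,0],
    [0,0,0.06,0,0,0],
    [0,0,0.05,0,0,0],
    [-0.04,0,0,0,0,0],
    [-0.03,0,0,0,0,0],
    [0,0,0,0,0,0],
    [0,0,0,0,0,0],
  ],
  jaw=0.062,
)

```text
time: 26.65
position: [0.42, 0.3123, 0.3511]
tool_rot: [1.0, 0.0, 0.001, -0.0]
ft_force: [-0.0, 0.0, 0.5]
grip_width: 0.0617
grip_force: 0.0
```

```bash
python3 - <<'E'
from m import *
A.update(steel=(.422,-.309,.028),red=(.489,-.307,.045),jar=(.556,-.305,.04),copper=(.423,.301,.028),blue=(.489,.312,.045))
for n in ['wrist','top','scene']:
    c=cam(n); cv2.imwrite(f'pics/{n}3.png',c['pixels']); print(n); bays(c,[.31])
    for k,v in measure(c).items():
        if k in 'steel red jar copper blue brass white'.split(): print(k,np.round(v,4))
E
```

```text
wrist
0.31 white 3242 [422.5 299.9  62.2  63.7   9.4] z 0.0041
0.31 black 1290 [470.4 307.8  21.8  61.2   9.5] z 0.0041
0.31 bare 8218 [551.  321.5  78.8  71.7   9.6] z 0.004
copper [0.4231 0.301  0.0151 0.0279 0.4237 0.3012 0.03  ]
blue [0.488  0.3123 0.0139 0.0409 0.4882 0.3122 0.0503]
top
0.31 black 135 [476.8 292.8  27.2  20.2  89.6] z 0.005
0.31 bare 440 [545.8 325.6  49.9  61.6   2.5] z 0.0045
steel [ 0.4232 -0.308   0.0154  0.0286  0.4233 -0.3073  0.0344]
copper [0.4248 0.292  0.0108 0.0275 0.4252 0.2898 0.0319]
brass [ 0.6264 -0.1197  0.015   0.0245  0.6258 -0.1191  0.0301]
red [ 0.4892 -0.3048  0.0144  0.04    0.4897 -0.306   0.0526]
blue [0.49   0.3126 0.0143 0.0398 0.4896 0.3124 0.0516]
white [0.6327 0.1383 0.0139 0.036  0.6323 0.1388 0.0486]
jar [ 0.5559 -0.3051  0.0224  0.0404  0.556  -0.305   0.0451]
scene
0.31 bare 174 [518.6 327.5  20.8  50.3  11.9] z 0.0051
steel [ 0.4238 -0.3096  0.0164  0.027   0.4249 -0.3098  0.0293]
copper [0.4254 0.2989 0.0163 0.0267 0.426  0.2978 0.0298]
brass [ 0.6265 -0.1225  0.016   0.0232  0.6272 -0.1221  0.025 ]
red [ 0.4913 -0.308   0.0142  0.0349  0.4898 -0.3084  0.0501]
blue [0.4918 0.308  0.014  0.0339 0.4905 0.3089 0.0499]
white [0.6346 0.135  0.0137 0.0326 0.6334 0.1359 0.046 ]
jar [ 0.5567 -0.3061  0.0244  0.0391  0.5574 -0.3072  0.0426]
```

View pics/wrist3.png

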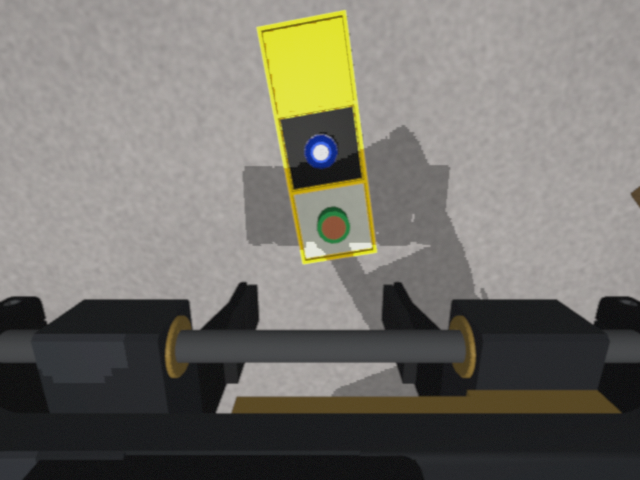

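View pics/scene3.png

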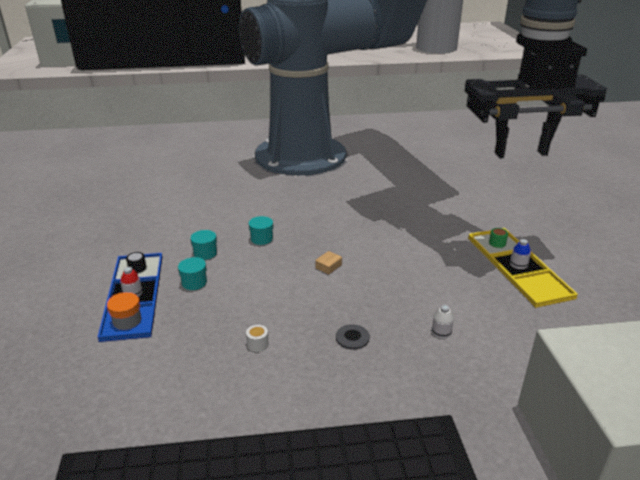

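In the wrist view, blue (320,152) and copper (333,226) are centred in their yellow-tray bays. The scene view shows all five items upright in their bays, brass (257,338) and white (443,320) unmoved, and the gripper clear.

```bash
python3 -c "from rig import hand_in; print(hand_in())"
```

```text
the job is handed in; nothing more can be done
None
```

I placed both kits and handed the job in at about 27 s of the 120 s: the last pictures show all five items upright and within about 5 mm of their bay centres, with the brass specimen and white objective unmoved, though the hand-in gave no verdict.

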